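Lock the stop nut of the eyelet press

ROBOT

A 7-joint arm with a two-finger parallel gripper is mounted at the origin on a cart in front of the work surface, level with it; the furniture and walls round the work are solid. World frame = base frame: x ahead of the robot, y to its left, z up, the work surface at z = 0. Lengths are in mm, angles in rad, forces in N, time in s.
With the tool pointing down it reaches from about 425 to 800 mm from the base axis. Payload 8.3 kg.
Tool frame: the origin (TCP) lies at the very end of the fingers, on their centre line; the grasp point (between the pads) lies 19 mm behind it; z points along the fingers, y is the line along which they close (so a half turn about z gives the same grasp; the last joint's range is limited). The gripper opens to 85 mm and grips with 20 to 120 N. Pads are 22 mm wide; open, the fingers measure 114 mm over their backs; the gripper's body (76 mm by 85 mm) begins 54 mm behind the grasp point. The pads swing forward as they close: fully open they stand 13 mm farther back than shut.
Start: joints at [-1.399, 0.383, 0.016, 1.37, -0.006, 1.388, -0.046], TCP at [145.353, 607.845, 231.279] pointing down, gripper open.
Joint ranges: [-2.95, 2.95], [-0.25, 2.06], [-1.52, 1.56], [0.18, 2.33], [-1.44, 4.58], [0.02, 2.06], [-3.01, 3.01]. Speed limits (rad/s): [2.39, 2.39, 3.01, 3.01, 3.14, 3.14, 3.14].

INTERFACE

Orientations are given as [roll, pitch, yaw] about the fixed x, y, z axes, in that order (R = Rz(yaw) Ry(pitch) Rx(roll)).
In Python, from cell import r gives the robot as it stands.
- The arm moves only by the shell command python3 -m jog 'ROWS' [OPENING] [FORCE]. ROWS is JSON, one flat list of numbers, 4 for each row, row after row: the shift along the tool's x, y, z normalised to -1 to 1, where 1 is 0.25 m, then the turn about the tool's z normalised to -1 to 1, where 1 is 30 degrees. In form: [dx, dy, dz, twist, dx, dy, dz, twist, ...]. A call has 1 to 12 rows; each row shifts and turns the commanded pose from where the row before left it, along the tool's axes as they then stand; what a row does not reach is not made up. A row lasts 1/8 s, in which the tool goes at most 62.5 mm and 10.7 degrees, less where a joint would pass 70% of its speed; a pose out of reach is approached as far as the arm can. A call with a number of a shift or a turn outside -1 to 1 is refused whole. A call with a gripper value outside its range is refused whole. OPENING is the gripper command: -1 is fully open, 1 is shut, values between are in proportion, set as the call begins (- or left out, the last holds). The fingers move at their own pace and stop on an object; FORCE is the grip in N (left out, the last holds). Time passes only in rows, so rows that do not move let the fingers close. It gives the time, the measured TCP pose, the force, the opening and the grip force at its end, in the units of the state.
- r.sense(): the state, without advancing time (a new reading comes with each control period).
- r.get_image(name): name is "scene" or "top" or "wrist"; returns the picture (384x512x3 uint8, red, green, blue); there is no depth.
- r.camera_params(name): a dict with "intrinsics" (3x3 intrinsics, pixels), "extrinsics" (4x4, takes a point from world to camera coordinates). Camera axes: x right, y up, looking along -z (the intrinsics and any distortion apply to the point x, -y, -z); pixel columns grow to the right and rows downward; lengths in mm; the calibration is good to about 2 mm. A picture is of the moment at which its call begins: read the wrist's pose just before it. camera_params takes no time and is no camera call; for the wrist camera it gives the pose at the moment of the call.
- r.sign_off(): hands the job in; it is judged then, once.
The state is a dict: "t": time; "joint_positions": joint angles; "qvel": joint speeds; "joint_efforts": joint torques, N m; "ee_pos": TCP position; "tool_rot": TCP orientation; "wrist_force": force on the tool from outside, world axes, zero at the start; "ft_torque": the same for the moment, N m; "gripper_width": finger opening in mm; "finger_force": force on a finger pad.
Only numpy, scipy, OpenCV 4.12 (cv2) and the standard library are available. Lean on these libraries where they do the work, as an engineer would, in place of code of your own. Each camera call takes 0.05 s, during which the arm holds its last target. There are 200 camera calls.

TASK

The depth of the eyelet press has been set with the steel stop nut, but the brass jam nut above it is still loose. Slip the thin spanner flat onto the stop nut with its handle lying in front of the bare pillar, so that the pillar takes the pull, and let go of it; then turn the jam nut clockwise down onto the stop nut and nip it up to about 1 Nm, without letting the stop nut be carried round beyond the play of the spanner. Then take the spanner off again, without turning the stop nut, and lay it flat on the desk clear of the press, leaving everything else where it stands.

Things in the scene. Friction and masses are not known exactly. Their poses are not given: they have to be found in the camera images.
- press: Blue-green eyelet press, fixed. Origin on the desk below the axis of its stem and nuts, z up, pillar towards +y, front -x. Foot plate x -60..80, y -65..140, 20 mm high. Flat head top (deck) 150 mm above the desk, x -31..39, y -37..110 (clamp ears, 5 mm lower, to y 133). Threaded stem, 24 mm across, stands 47 mm above the deck at x 0, y 0. The lever stays below the deck on the -y side.
- pillar: Bare steel pillar, 26 mm across, standing 26 mm above the deck. Origin on its axis at desk height, at x +23.5, y +90 mm in the press's frame. A fitted spanner whose handle points along the press's +y lies on the deck in front (-x side) of it, 2 mm clear; when the jam nut drags the stop nut clockwise the handle comes up against it. 5 to 25 N of handle on pillar is right; more is overtightened.
- stop_nut: Steel hexagon nut, 36 mm across flats, 41.6 mm across corners, 16 mm high, on the deck. Origin at the centre of its underside, z up; two flats face its own -x and +x, corners +y and -y; at the start its axes agree with the press's within 0.02 rad. It turns at about 0.15 Nm. Up to 0.25 rad clockwise is play taken up in the spanner; more spoils the setting.
- stop_nut_corner (a point): The corner of the stop nut that points along the press's +y, 20.8 mm from the axis, at half its height; shows how the stop nut turns.
- jam_nut: Brass hexagon nut, 36 mm across flats, 13 mm high, on the stem above the stop nut; it starts 0.3 to 1.1 rad short of it, so where they meet must be felt. Origin at the centre of its underside, 16 to 17 mm above the deck; two flats face its own -x and +x, corners +y and -y. Clockwise from above lowers it 3 mm a turn at about 0.1 Nm; once it bears on the held stop nut, about 8 Nm a radian.
- jam_nut_mid (a point): Centre of the jam nut, on its axis at half its height (6.5 mm above its underside). The nut can be gripped from above across any two flats that lie across from each other.
- spanner: Thin steel open-ended spanner of 8 mm plate, 0.16 kg, both faces alike, flat on the desk. Origin on its underside at the jaw's centre, z up; handle along its +y, 16 mm wide from y 40 to 170; jaw open towards -y: 37.5 mm between straight prongs that reach 18 mm beyond the origin with flared tips, throat 22.5 mm behind it; round head 63 mm wide. On the nut: 0.08 rad play each way.
- spanner_grip (a point): Point to grip the spanner, on its handle 132 mm from the jaw's centre (spanner +y), 4 mm above its underside, mid-plate. On the fitted spanner it is just beyond the head, past the pillar.
- spanner_jaw (a point): Centre of the spanner's jaw on its underside (the spanner's origin); it comes over the nut's axis when the spanner is slid onto the nut along its own -y.
- hole_punch: Black two-hole punch, 116 x 149 x 62 mm, loose, to the right of the press; leave it alone.
- eyelet_dish: Round black dish, 72 mm across, 17 mm high, with brass eyelets, loose, right in front of the press; leave it alone.
- mug: Striped white mug, 86 x 120 x 90 mm, loose, at the back left; leave it alone.
- tape_1: Roll of tape, 104 mm across and 25 mm high, loose, behind the press; leave it alone.
Things that resemble listed ones, but are neither listed nor needed, are in the scene too. There is more than one size of the spanner; the one meant has the size given above.

How it is judged (in metres and radians):
On the way, in this order (a step that is already met when the one before it is completed fails the run):
1. the spanner lies flat on the deck with its jaw round the stop nut (centres within 5 mm) and has been let go (horizontal distance between spanner_jaw and stop_nut below 0.005 m and z of spanner_jaw in the frame of stop_nut between -0.004 and 0.006 m and angle between spanner's own z axis and vertical below 0.1 rad and contact force between the fingers and spanner below 0.3 N), for 0.2 s.
2. the jam nut, turned by the fingers, bears on the held stop nut: the spanner, on the nut and not touched by the fingers, presses on the pillar with more than 5 N (all of step 1 and contact force between spanner and pillar above 5 N and contact force between the fingers and jam_nut above 2 N), for 0.2 s.
At the end, for the whole second after the job is handed in: The jam nut still bears on the stop nut (no gap: backed off by less than 0.1 rad), the stop nut stands within 0.26 rad of where it was set, and the spanner lies flat and still on the desk with its jaw more than 130 mm from the press's stem (z of jam_nut in the frame of stop_nut below 0.01606 m and distance of stop_nut_corner from where it was at the start of the episode below 0.0055 m and height (world z) of spanner_grip below 0.01 m and height (world z) of spanner_jaw below 0.005 m and angle between spanner's own z axis and vertical below 0.1 rad and horizontal distance between spanner_jaw and press above 0.13 m and linear speed of spanner below 0.02 m/s); the robot touches nothing.
It fails at once if the stop nut is turned more than 0.26 rad from its setting (its corner moves more than 5.5 mm) (distance of stop_nut_corner from where it was at the start of the episode above 0.0055 m).
It fails at once if the jam nut is overtightened: the spanner, not touched by the fingers, presses on the pillar with more than 25 N (contact force between spanner and pillar above 25 N and contact force between the fingers and spanner below 0.3 N).
It fails at once if the hole punch, the dish, the mug or the tape is pushed more than 20 mm (distance of any of hole_punch, eyelet_dish, mug, tape_1 from where it was at the start of the episode above 0.02 m).
It also fails if it takes over 64 s, if anything falls off the work surface, if the arm or the gripper's body presses on something with over 40 N, if the wrist force passes 120 N, or if a joint passes its speed limit or range.

## Working session

There is one attempt and no reset: what is moved stays moved. The work goes in short steps, Python scripts to look and compute and a shell command to move; the robot and the scene stay as the last step left them, time stands still between calls to the robot, and variables do not carry over. Pictures are saved under pics/ and viewed, at most 13 in all, crops included, and the job is handed in when it is done.

```bash
mkdir -p pics; ls; python3 - <<'E'
from cell import r
import cv2,numpy as np
for n in ("scene","top"):
    cv2.imwrite(f"pics/{n}0.png",r.get_image(n)[:,:,::-1])
a=cv2.imread("pics/scene0.png");b=cv2.imread("pics/top0.png")
np.set_printoptions(precision=4,suppress=True)
for n in("scene","top","wrist"):
    p=r.camera_params(n);print(n,p)
s=r.sense();print(s)
E
```

```text
pics
scene {'intrinsics': array([[392.4719,   0.    , 251.4525],
       [  0.    , 392.4719, 189.5774],
       [  0.    ,   0.    ,   1.    ]]), 'extrinsics': array([[  -0.8147,   -0.5797,   -0.0142,  441.1479],
       [   0.418 ,   -0.6039,    0.6786, -353.3719],
       [  -0.402 ,    0.547 ,    0.7343, -929.8102],
       [   0.    ,    0.    ,    0.    ,    1.    ]])}
top {'intrinsics': array([[372.9232,   0.    , 264.6954],
       [  0.    , 372.9232, 193.171 ],
       [  0.    ,   0.    ,   1.    ]]), 'extrinsics': array([[   -0.1682,    -0.9858,     0.0002,    52.3021],
       [    0.966 ,    -0.1647,     0.1994,  -586.8315],
       [   -0.1965,     0.0338,     0.9799, -1065.6755],
       [    0.    ,     0.    ,     0.    ,     1.    ]])}
wrist {'intrinsics': array([[291.2106,   0.    , 260.8417],
       [  0.    , 291.2106, 188.1165],
       [  0.    ,   0.    ,   1.    ]]), 'extrinsics': array([[   0.2339,    0.9723,   -0.002 , -624.104 ],
       [  -0.9311,    0.2234,   -0.2884,   36.0363],
       [  -0.2799,    0.0693,    0.9575, -379.3831],
       [   0.    ,    0.    ,    0.    ,    1.    ]])}
{'t': 0.1, 'joint_positions': array([-1.3989,  0.3842,  0.0164,  1.3711, -0.0063,  1.3882, -0.0465]), 'qvel': array([ 0.0003, -0.0008, -0.001 , -0.0033, -0.0013, -0.0001, -0.0009]), 'joint_efforts': array([  0.0033, -62.9131,   0.8477, -37.2771,   0.0166,   0.0104,
         0.    ]), 'ee_pos': array([145.2682, 607.4144, 230.3661]), 'tool_rot': array([-3.1398,  0.    ,  2.9069]), 'wrist_force': array([ 0.5717, -0.4842,  0.669 ]), 'ft_torque': array([ 0.0074, -0.0055,  0.0029]), 'finger_force': 0.0, 'gripper_width': 85.41909647988335}
```

View pics/scene0.png

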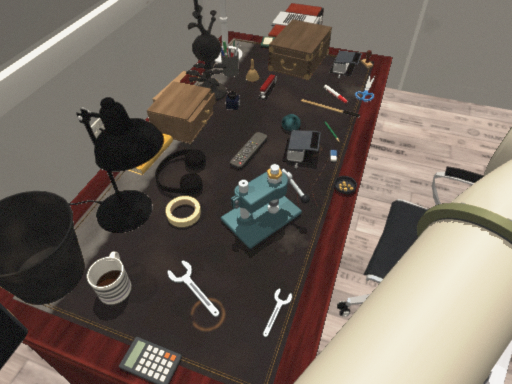

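View pics/top0.png

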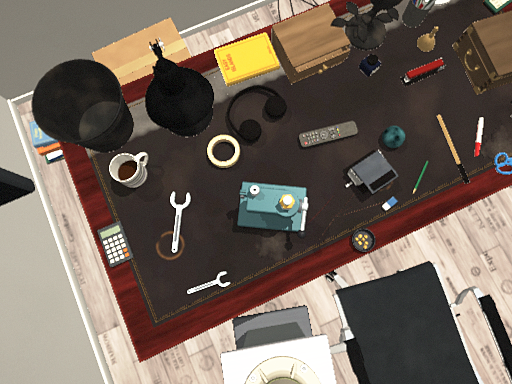

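Candidates for the spanner: the large one (top image jaw ~(180,200), handle end (175,250)) and the small one (jaw ~(222,278), end (190,291)). The press stem is near (288,200), the pillar near (255,189). I'll take a close crop and measure lengths.

```bash
cat > h.py <<'E'
import numpy as np,cv2
def ray(p,u,v):
    K,E=p["intrinsics"],p["extrinsics"];R,t=E[:3,:3],E[:3,3]
    d=np.array([(u-K[0,2])/K[0,0],-(v-K[1,2])/K[1,1],-1.]);return -R.T@t,R.T@d
def at(p,u,v,z):
    c,d=ray(p,u,v);return (c+d*(z-c[2])/d[2])
def proj(p,X):
    X=np.atleast_2d(X);K,E=p["intrinsics"],p["extrinsics"];c=X@E[:3,:3].T+E[:3,3]
    return np.c_[K[0,2]+K[0,0]*c[:,0]/-c[:,2],K[1,2]-K[1,1]*c[:,1]/-c[:,2]]
E
python3 - <<'E'
from cell import r
from h import *
a=cv2.imread("pics/top0.png")
c=a[165:310,150:330];cv2.imwrite("pics/topc.png",cv2.resize(c,None,fx=4,fy=4,interpolation=cv2.INTER_CUBIC))
p=r.camera_params("top")
for n,u,v,z in[("L jaw",180,200,8),("L end",175,252,8),("S jaw",222,278,8),("S end",188,291,8),("stem",288,197,197),("pil",254,188,176)]:print(n,at(p,u,v,z).round(0))
E
```

```text
L jaw [621. 217.   8.]
L end [463. 252.   8.]
S jaw [362. 122.   8.]
S end [341. 228.   8.]
stem [ 539. -101.  197.]
pil [583. -17. 176.]
```

View pics/topc.png

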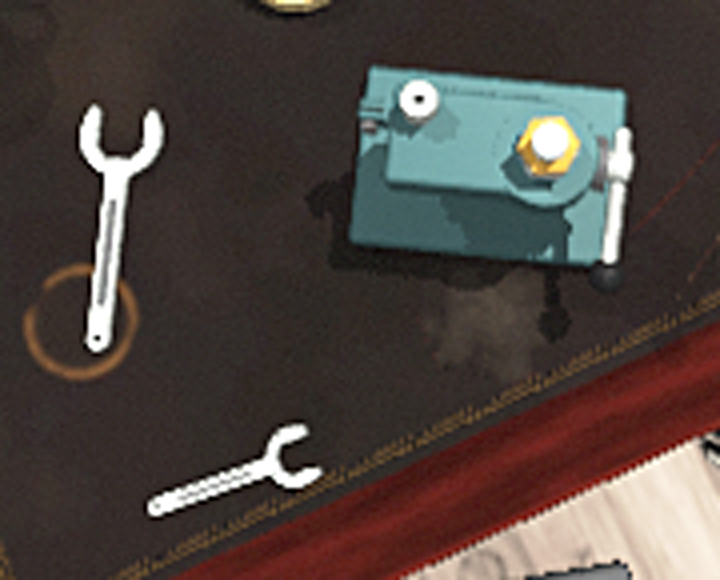

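The large spanner matches: its head is about 62 mm across and its overall length about 190 mm. The small one is far shorter. Moving over its grip point.

```bash
python3 -m jog '[-0.172,-0.109,0,0,-0.172,-0.109,0,0,-0.172,-0.109,0,0,-0.172,-0.109,0,0,-0.172,-0.109,0,0,-0.172,-0.109,0,0,-0.172,-0.109,0,0,-0.172,-0.109,0,0,-0.172,-0.109,0,0,-0.172,-0.109,0,0,0,0,0,0,0,0,0,0]' -1
python3 - <<'E'
from cell import r
from h import *
import pickle
s=r.sense();p=r.camera_params("wrist");im=r.get_image("wrist")
cv2.imwrite("pics/w1.png",im[:,:,::-1]);pickle.dump(p,open("w1.pkl","wb"))
print(s["ee_pos"],s["tool_rot"],s["t"]); print(proj(p,[[500,244,8],[463,252,8],[621,217,8]]).round())
E
```

```text
t: 1.6
ee_pos: [499.7, 243.1, 230.8]
tool_rot: [-3.141, -0.001, 2.907]
wrist_force: [-0.4, 0.5, -0.1]
gripper_width: 85.2
finger_force: 0.0
[499.6979464  243.13111361 230.80596936] [-3.14122289e+00 -1.08446324e-03  2.90678168e+00] 1.6
[[262. 161.]
 [261. 131.]
 [263. 249.]]
```

View pics/w1.png

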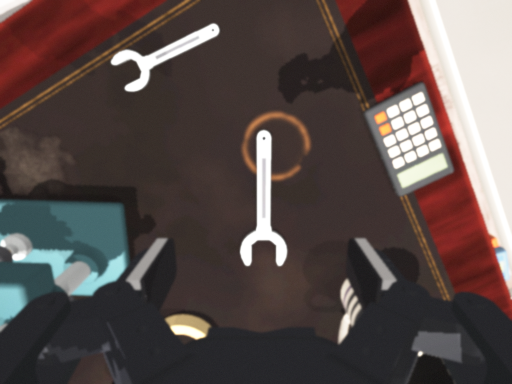

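The wrist view shows the big spanner with its handle end at (264,129), its prong tips at (246,265) and (281,264), and its handle close to vertical. Fitting its pose, and fitting the press roughly.

```bash
python3 - <<'E'
from h import *
import pickle
p=pickle.load(open("w1.pkl","rb"))
g=cv2.cvtColor(cv2.imread("pics/w1.png"),cv2.COLOR_BGR2GRAY)
m=(g>150).astype(np.uint8);m[:,:225]=0;m[:,300:]=0
n,l,st,_=cv2.connectedComponentsWithStats(m);k=l[180,257] or l[200,258] or l[200,268]
ys,xs=np.where(l==k);print(st[k])
P=np.array([at(p,u,v,8)[:2] for u,v in zip(xs,ys)])
# handle line: rows 150..210
f=[];
for y in range(140,215):
    x=xs[ys==y]; f.append(at(p,(x.min()+x.max())/2,y,8)[:2])
f=np.array(f);vx,vy,x0,y0=cv2.fitLine(f.astype(np.float32),cv2.DIST_HUBER,0,.01,.01).ravel()
d=np.array([vx,vy]);d*=-np.sign(d[0]);d=d
c=np.array([x0,y0]);s=(P-c)@d;w=(P-c)@[-d[1],d[0]]
print("dir",d,"yaw",np.arctan2(-d[0],d[1]),"s range",s.min(),s.max(),"head w",w.min(),w.max())
mid=np.abs(w)<1.5
print("throat s",s[mid].min())
for nm,j in(("end",c+d*(s.max()-170)),("tip",c+d*(s.min()+18)),("throat",c+d*(s[mid].min()-22.5))):print(nm,"jaw",j,"grip",j+132*d)
E
```

```text
[ 240  130   47  136 2239]
dir [-0.9728535   0.23142195] yaw 1.3372573 s range -122.59895619099458 66.41388977024478 head w -31.648604365366516 32.985637342088154
throat s -81.84223991101116
end jaw [627.57391269 216.06906885] grip [499.15725619 246.61676592]
tip jaw [628.55926341 215.83467407] grip [500.14260691 246.38237113]
throat jaw [628.30951608 215.89408385] grip [499.89285959 246.44178092]
```

```bash
python3 -m jog '[0.0024,0.0134,0.172,0,0,0,0.172,0,0,0,0.172,0,0,0,0.172,0,0,0,0.172,0,0,0,0.03,0,0,0,0.026,0,0,0,0,0]' -1
python3 -m jog '[0,0,0,0,0,0,0,0,0,0,0,0,0,0,0,0,0,0,0,0,0,0,0,0,0,0,0,0]' 1 80
python3 - <<'E'
from cell import r
from h import *
a=cv2.imread("pics/top0.png");g=a[160:240,225:320]
cv2.imwrite("pics/press.png",cv2.resize(g,None,fx=8,fy=7.5,interpolation=cv2.INTER_CUBIC))
E
```

```text
t: 2.65
ee_pos: [501.0, 247.0, 3.5]
tool_rot: [3.14, 0.001, 2.907]
wrist_force: [-0.7, 0.1, -0.4]
gripper_width: 85.6
finger_force: 0.0
t: 3.52
ee_pos: [500.5, 246.3, 2.8]
tool_rot: [3.141, 0.0, 2.907]
wrist_force: [-1.0, -0.9, 5.2]
gripper_width: 12.8
finger_force: 78.2
```

View pics/press.png

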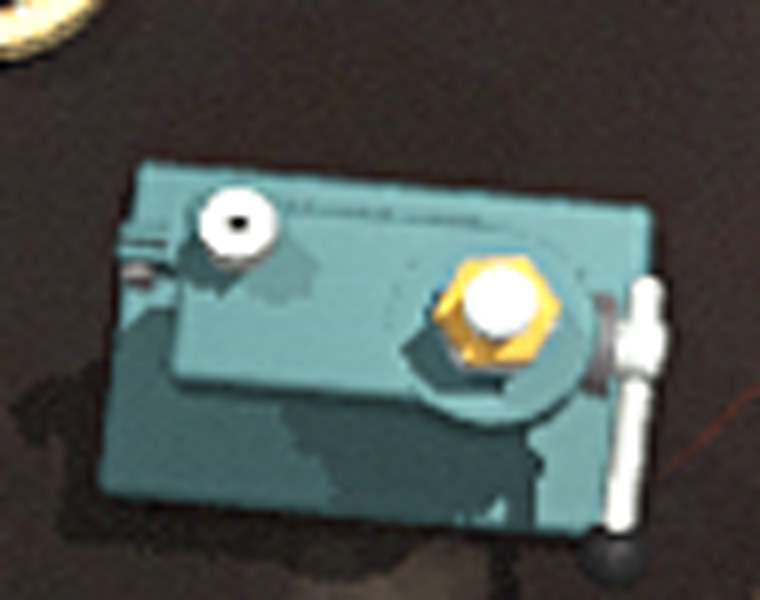

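The press crop puts the stem top at (287.4,200.0), the pillar top at (254.8,189.6), and the jam nut corners roughly left and right along the press's ±y. Lifting the spanner and computing the hover.

```bash
python3 -m jog '[0,0,-0.02,0,0,0,-0.08,0,0,0,-0.15,0,0,0,-0.15,0,0,0,-0.15,0,0,0,-0.15,0,0,0,-0.15,0,0,0,0,0]' 1 80
python3 - <<'E'
from cell import r
from h import *
p=r.camera_params("top")
S=at(p,287.4,200,197);Q=at(p,254.75,189.6,176);v=(Q-S)[:2]
yaw=np.arctan2(v[1],v[0])-np.arctan2(90,23.5);print(S,Q,np.hypot(*v),"yaw",yaw)
d=np.array([-np.sin(yaw),np.cos(yaw)]);print("grip pre",S[:2]+174*d,"fit",S[:2]+132*d,"toolyaw",yaw+np.pi/2)
E
```

```text
t: 4.53
ee_pos: [501.9, 246.8, 218.2]
tool_rot: [3.137, 0.004, 2.907]
wrist_force: [-0.2, 1.0, -2.4]
gripper_width: 12.9
finger_force: 78.4
[531.51852813 -98.11976811 197.        ] [578.04633499 -18.25537851 176.        ] 92.42920284297647 yaw -0.2721074989088803
grip pre [578.28311421  69.47818381] fit [566.99511067  29.02350576] toolyaw 1.2986888278860163
```

```bash
python3 -m jog '[-0.0929,-0.111,-0.0176,0,-0.0929,-0.111,-0.0176,0,-0.0929,-0.111,-0.0176,0,-0.0929,-0.111,-0.0176,0,-0.0929,-0.111,-0.0176,0]'
python3 -m jog '[0,0,0,0.3,0,0,0,0.35,0,0,0,0.35,0,0,0,0.35,0,0,0,0.35,0,0,0,0.35,0,0,0,0.35,0,0,0,0.35,0,0,0,0.323,0,0,0,0,0,0,0,0]'
python3 - <<'E'
from cell import r
from h import *
import pickle
s=r.sense();p=r.camera_params("wrist");im=r.get_image("wrist")
cv2.imwrite("pics/w2.png",im[:,:,::-1]);pickle.dump((p,s),open("w2.pkl","wb"))
print(s["ee_pos"],s["tool_rot"],s["t"],s["joint_positions"]); print(proj(p,[[531.5,-98.1,197],[578,-18.3,176]]).round())
E
```

```text
t: 5.15
ee_pos: [580.7, 83.1, 235.4]
tool_rot: [-3.14, -0.002, 2.907]
wrist_force: [0.3, -1.1, -0.9]
gripper_width: 12.6
finger_force: 78.4
t: 6.52
ee_pos: [580.7, 84.3, 236.1]
tool_rot: [-3.141, 0.001, 1.302]
wrist_force: [-0.6, 0.0, -1.8]
gripper_width: 12.5
finger_force: 78.4
[580.70764439  84.30458883 236.11356889] [-3.14065111e+00  6.29696486e-04  1.30171410e+00] 6.525 [-0.72162587  0.34492093  0.68713184  1.49647972 -0.21992932  1.3799068
 -0.29052222]
[[263. 420.]
 [291. 316.]]
```

View pics/w2.png

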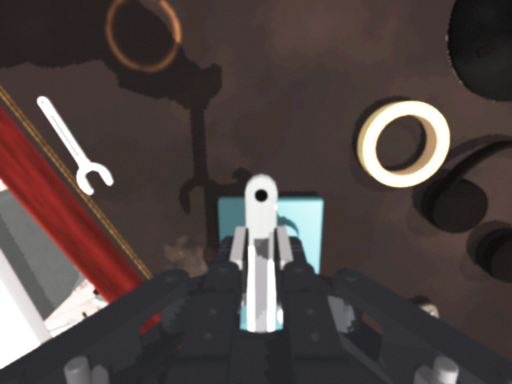

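The wrist camera faces away from the stem. It does show the foot plate's rear edge at (218,198)–(323,198) and the handle straight in the grip with its hole at (262,196). Using those plus the top and scene views to pin the press.

```bash
python3 - <<'E'
from cell import r
from h import *
import pickle
p,s=pickle.load(open("w2.pkl","rb"))
im=cv2.imread("pics/w2.png").astype(int)
m=((im[:,:,0]>90)&(im[:,:,0]-im[:,:,2]>20)).astype(np.uint8)
# left edge, right edge, top edge of foot
e=[]
L=[(np.where(m[y,205:235])[0].min()+205-.5,y) for y in range(202,230)]
Rr=[(np.where(m[y,305:335])[0].max()+305+.5,y) for y in range(202,260)]
T=[(x,np.where(m[185:215,x])[0].min()+185-.5) for x in list(range(222,242))+list(range(282,318))]
def line(q):
    a=np.array([at(p,u,v,20)[:2] for u,v in q],np.float32);return cv2.fitLine(a,cv2.DIST_HUBER,0,.01,.01).ravel()
def X(a,b):
    t=np.linalg.solve(np.c_[a[:2],-b[:2]],b[2:]-a[2:]);return a[2:]+t[0]*a[:2]
l,rr,t=map(line,(L,Rr,T))
A,B=X(l,t),X(rr,t);v=B-A;yaw=np.arctan2(v[1],v[0]);print(A,B,np.hypot(*v),"yaw T",yaw,"sides",[np.arctan2(*(q[:2]*-1 if q[1]<0 else q[:2])) *-1 for q in(l,rr)])
Rm=np.array([[np.cos(yaw),-np.sin(yaw)],[np.sin(yaw),np.cos(yaw)]])
print("origin from foot",(A+B)/2-Rm@[10,140])
# spanner at top plane now
z=s["ee_pos"][2]-2.5+8
for q in[(262,196),(262,175),(248,210),(276,210)]:print(q,at(p,*q,z).round(1))
for n in("top","scene"):cv2.imwrite(f"pics/{n}3.png",r.get_image(n)[:,:,::-1])
a=cv2.imread("pics/scene3.png")[140:260,200:330];b=cv2.imread("pics/top3.png")[150:250,220:330]
cv2.imwrite("pics/c3.png",np.vstack([cv2.resize(a,(390,300),interpolation=cv2.INTER_CUBIC),cv2.resize(b,(390,300),interpolation=cv2.INTER_CUBIC)]) )
E
```

```text
[513.6984   53.58541] [646.4877    18.751741] 137.28207 yaw T -0.2565427 sides [np.float32(-0.29603788), np.float32(-0.2666003)]
origin from foot [534.8969779  -96.71226501]
(262, 196) [588.3 111.7 241.6]
(262, 175) [591.1 122.  241.6]
(248, 210) [579.5 106.4 241.6]
(276, 210) [593.  102.7 241.6]
```

View pics/c3.png

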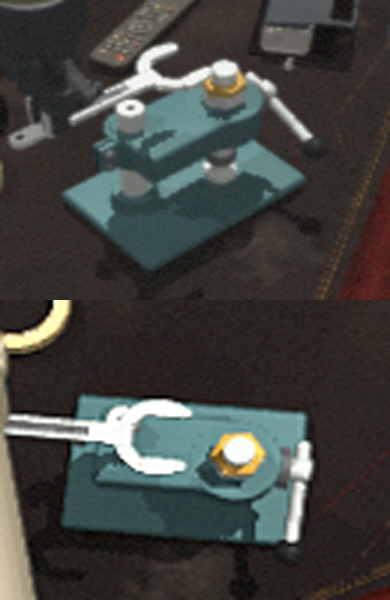

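The scene and top crops show the spanner's jaw held level, facing the nut along the press axis. Descending behind the nut to just above the deck.

```bash
python3 -m jog '[-0.048,0.001,0,0,0,0,0.074,0,0,0,0.074,0,0,0,0.074,0,0,0,0.074,0,0,0,0,0,0,0,0,0]'
python3 - <<'E'
from cell import r
from h import *
s=r.sense();print(s["ee_pos"],s["tool_rot"],s["wrist_force"])
for n in("top","scene"):cv2.imwrite(f"pics/{n}4.png",r.get_image(n)[:,:,::-1])
f=lambda i,k:cv2.resize(i,None,fx=k,fy=k,interpolation=cv2.INTER_CUBIC)
a=f(cv2.imread("pics/scene4.png")[150:210,210:310],6);b=f(cv2.imread("pics/top4.png")[170:220,230:330],6)
cv2.imwrite("pics/c4.png",np.vstack([b,a[:296]]))
E
```

```text
t: 7.55
ee_pos: [578.3, 72.6, 163.1]
tool_rot: [3.141, 0.0, 1.298]
wrist_force: [-0.2, -0.7, -1.3]
gripper_width: 12.4
finger_force: 78.4
[578.34510413  72.56604392 163.12992867] [3.14113645e+00 7.55483664e-05 1.29784450e+00] [-0.15134113 -0.73017183 -1.25762679]
```

View pics/c4.png

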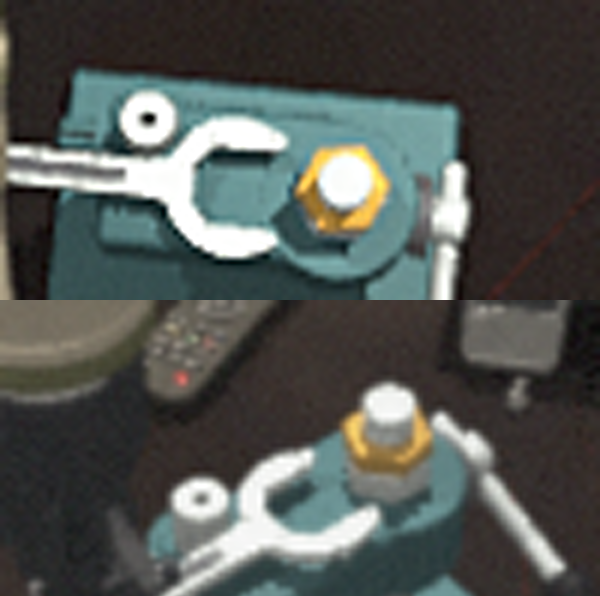

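Top crop: stem top at (345,180), pillar at (147,117), prong tips near (285,140) and (275,243), with the jaw about in line with the nut. Fitting the spanner outline and the stem and pillar discs numerically in the two fixed views.

```bash
cat > fit.py <<'E'
from h import *
from scipy.optimize import minimize
def outline():
    t=np.linspace(0,2*np.pi,200);a=[]
    ang0=np.arcsin(18/31.5)
    th=np.linspace(-ang0,np.pi+ang0,80);arc=np.c_[31.5*np.cos(th),31.5*np.sin(th)]
    h=[q for q in arc if not(abs(q[0])<8 and q[1]>0)]
    R=[q for q in h if q[0]>0];Lf=[q for q in h if q[0]<=0]
    return np.array(R+[[8,40],[8,170],[-8,170],[-8,40]]+Lf+[[-18.75,-18],[-18.75,12],[-10,22.5],[10,22.5],[18.75,12],[18.75,-18]])
O=outline()
def ring(r):t=np.linspace(0,2*np.pi,60);return np.c_[r*np.cos(t),r*np.sin(t)]
def place(P,x,y,a,z):
    c,s=np.cos(a),np.sin(a);return np.c_[x+P[:,0]*c-P[:,1]*s,y+P[:,0]*s+P[:,1]*c,np.full(len(P),z)]
def rend(p,P3,box):
    u=(proj(p,P3)-[box[0],box[1]]+.5)*16*4
    m=np.zeros(((box[3]-box[1])*4,(box[2]-box[0])*4),np.uint8)
    cv2.fillPoly(m,[np.round(u-32+0).astype(np.int32)],255,shift=4)
    return cv2.resize(m,None,fx=.25,fy=.25,interpolation=cv2.INTER_AREA)/255.
def fit(img,p,P,x0,z,box,ig=None,yaw=True,lo=130,hi=230):
    g=img[box[1]:box[3],box[0]:box[2]].min(2).astype(float) if img.ndim==3 else img
    g=np.clip((g-lo)/(hi-lo),0,1);w=np.ones_like(g)
    if ig is not None:
        for (u,v,rr) in ig:
            yy,xx=np.mgrid[box[1]:box[3],box[0]:box[2]];w[(xx-u)**2+(yy-v)**2<rr*rr]=0
    b=lambda q:cv2.GaussianBlur(q,(0,0),1.0)
    G=b(g)
    def c(q):
        a=q[2] if yaw else 0
        return (w*(b(rend(p,place(P,q[0],q[1],a,z),box))-G)**2).sum()
    n=3 if yaw else 2
    s=np.vstack([x0[:n]]+[np.array(x0[:n])+np.eye(n)[i]*([5,5,.06][i]) for i in range(n)])
    o=minimize(c,x0[:n],method="Nelder-Mead",options=dict(initial_simplex=s,xatol=.02,fatol=1e-4));return o.x,o.fun
E
cat > rel.py <<'E'
import sys
from cell import r
from fit import *
def press(tag):
    t=cv2.imread(f"pics/top{tag}.png");p=r.camera_params("top")
    S=fit(t,p,ring(12),[532,-98],197,(278,190,298,209),yaw=False,lo=175,hi=245)
    Q=fit(t,p,ring(13),[578,-18],176,(246,181,264,197),ig=[(254.7,189.6,2.2)],yaw=False,lo=130,hi=230)
    return S,Q
if __name__=="__main__":
    tag,zt=sys.argv[1],float(sys.argv[2])
    s=r.sense();a=s["tool_rot"][2]-np.pi/2;d=np.array([-np.sin(a),np.cos(a)]);j=s["ee_pos"][:2]-131*d
    t=cv2.imread(f"pics/top{tag}.png");p=r.camera_params("top")
    S,Q=press(0);print("stem",S,"pil",Q)
    v=Q[0]-S[0];yaw=np.arctan2(v[1],v[0])-np.arctan2(90,23.5);print("dist",np.hypot(*v),"press yaw",yaw)
    J=fit(t,p,O,[*j,a],zt,(236,180,282,218),ig=[(254.7,189.6,6),(287.5,202,9)]);print("TCP jaw",j,a,"seen",J)
    R=np.array([[np.cos(yaw),-np.sin(yaw)],[np.sin(yaw),np.cos(yaw)]])
    print("jaw in press frame",R.T@(J[0][:2]-S[0]),"rel yaw",J[0][2]-yaw, "pil",R.T@v)
E
python3 rel.py 4 168.3
```

```text
stem (array([531.57910895, -98.51404238]), np.float64(0.19990487785270916)) pil (array([578.35565257, -17.84691858]), np.float64(0.2998839904972527))
dist 93.24821657309336 press yaw -0.2700788933604972
TCP jaw [543.30178996 -53.54179403] -0.27295185419333734 seen (array([ 5.41876509e+02, -5.27652823e+01, -2.68114731e-01]), np.float64(22.54732720189227))
jaw in press frame [-2.2819935  46.83778385] rel yaw 0.0019641623734463765 pil [23.5582956  90.22325976]
```

Very consistent (stem to pillar 93.2 mm against a nominal 93.0). The jaw sits at (-2.3, 46.8) in the press frame with zero relative yaw. Centre it, lower it, and slide in the first half.

```bash
python3 -m jog '[0,0.0092,0,0,0,0,0.018,0,0,0,0.016,0,0,0,0,0,0,0,0,0]'
python3 -m jog '[-0.02,0,0,0,-0.02,0,0,0,-0.02,0,0,0,-0.02,0,0,0,-0.02,0,0,0,0,0,0,0,0,0,0,0]'; python3 -c "
from cell import r;s=r.sense();print(s['wrist_force'],s['ft_torque'])"
```

```text
t: 8.28
ee_pos: [580.2, 72.0, 154.2]
tool_rot: [-3.141, 0.0, 1.298]
wrist_force: [-0.5, 0.4, -1.1]
gripper_width: 12.4
finger_force: 78.4
t: 9.15
ee_pos: [573.5, 48.1, 154.3]
tool_rot: [-3.141, -0.0, 1.298]
wrist_force: [0.4, 0.2, -0.7]
gripper_width: 12.9
finger_force: 78.4
[ 0.44363373  0.16513292 -0.66376126] [0.04797836 0.01568151 0.05598205]
```

```bash
python3 -m jog '[-0.016,0,0,0,-0.016,0,0,0,-0.016,0,0,0,-0.016,0,0,0,-0.016,0,0,0,0,0,0,0]'; python3 - <<'E'
from cell import r
import cv2
s=r.sense();print(s['wrist_force'],s['ft_torque'])
cv2.imwrite("pics/top5.png",r.get_image("top")[:,:,::-1]);cv2.imwrite("pics/scene5.png",r.get_image("scene")[:,:,::-1])
E
python3 rel.py 5 160
```

```text
t: 9.9
ee_pos: [568.1, 28.1, 154.4]
tool_rot: [3.142, 0.0, 1.297]
wrist_force: [-0.9, 0.1, -1.2]
gripper_width: 12.7
finger_force: 78.4
[-0.91629359  0.06113992 -1.19854269] [ 0.05965634  0.01190333 -0.02143098]
stem (array([531.57910895, -98.51404238]), np.float64(0.19990487785270916)) pil (array([578.35565257, -17.84691858]), np.float64(0.2998839904972527))
dist 93.24821657309336 press yaw -0.2700788933604972
TCP jaw [532.77857877 -97.45715095] -0.2730230670132241 seen (array([ 5.31081863e+02, -9.60647688e+01, -2.83458652e-01]), np.float64(208.54575659842834))
jaw in press frame [-1.13270516  2.22781808] rel yaw -0.013379758156735755 pil [23.5582956  90.22325976]
```

```bash
python3 -m jog '[-0.006,0,0,0,0,0,0.004,0,0,0,0.003,0,0,0,0,0,0,0,0,0]';python3 -m jog '[0,0,0,0,0,0,0,0,0,0,0,0,0,0,0,0]' 0.2; python3 -m jog '[0,0,-0.03,0,0,0,-0.1,0,0,0,-0.1,0,0,0,-0.1,0,0,0,0,0]'
python3 - <<'E'
from cell import r
from h import *
for n in("top","scene"):cv2.imwrite(f"pics/{n}6.png",r.get_image(n)[:,:,::-1])
f=lambda i,k:cv2.resize(i,None,fx=k,fy=k,interpolation=cv2.INTER_CUBIC)
a=f(cv2.imread("pics/scene6.png")[150:200,200:300],6);b=f(cv2.imread("pics/top6.png")[170:220,225:325],6)
cv2.imwrite("pics/c6.png",np.vstack([b,a]))
E
```

```text
t: 10.62
ee_pos: [567.8, 27.2, 152.6]
tool_rot: [3.141, 0.0, 1.298]
wrist_force: [0.4, -0.6, -0.4]
gripper_width: 13.0
finger_force: 78.6
t: 11.12
ee_pos: [567.7, 27.2, 152.5]
tool_rot: [-3.142, 0.0, 1.298]
wrist_force: [-0.6, -0.4, 0.0]
gripper_width: 34.3
finger_force: 0.0
t: 11.75
ee_pos: [569.0, 27.0, 237.6]
tool_rot: [3.138, -0.002, 1.298]
wrist_force: [0.3, -0.6, 0.0]
gripper_width: 34.2
finger_force: 0.0
```

View pics/c6.png

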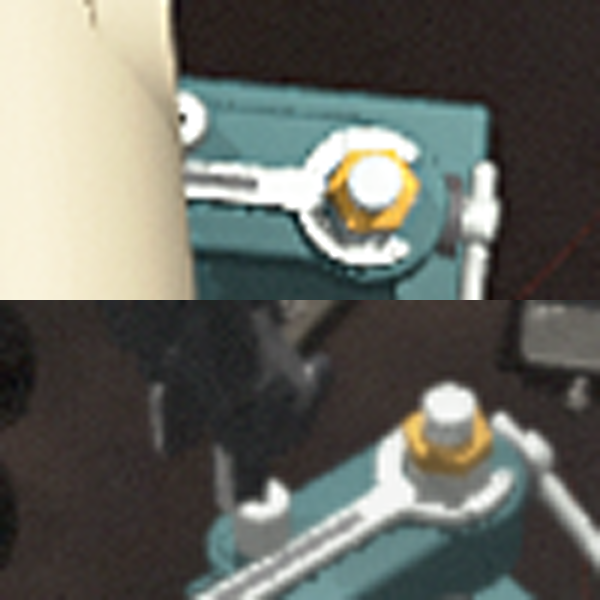

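The spanner is fitted round the stop nut, with its head centred at about (370,195) in the top crop, the handle in front of the pillar, and the fingers clear. Next, the jam nut's orientation.

```bash
python3 - <<'E'
from cell import r
from rel import *
S,Q=press(0);x,y=S[0];yaw=-.27;hexr=36/np.sqrt(3)
ring6=lambda a:np.c_[hexr*np.cos(a+np.arange(6)*np.pi/3+np.pi/2),hexr*np.sin(a+np.arange(6)*np.pi/3+np.pi/2)]
def hull(p,A,B,box):
    u=np.vstack([proj(p,A),proj(p,B)]).astype(np.float32);h=cv2.convexHull(u).reshape(-1,2)
    m=np.zeros(((box[3]-box[1])*8,(box[2]-box[0])*8),np.uint8);cv2.fillPoly(m,[np.round(((h-[box[0],box[1]]+.5)*8-.5)*16).astype(np.int32)],255,shift=4)
    return cv2.resize(m,None,fx=.125,fy=.125,interpolation=cv2.INTER_AREA)/255.
for n,box in(("top",(276,186,300,212)),("scene",(262,155,288,188))):
    im=cv2.imread(f"pics/{n}6.png").astype(float)[box[1]:box[3],box[0]:box[2]];p=r.camera_params(n)
    sat=np.clip((im[:,:,2]-im[:,:,0]-15)/60,0,1)
    pl=lambda P,z,dx,dy:place(P,x+dx,y+dy,0,z)
    best=[]
    for a in np.arange(-.52,.53,.04):
        def c(q):
            m=hull(p,pl(ring6(yaw+a),166.5,*q),pl(ring6(yaw+a),179.5,*q),box)*(1-hull(p,pl(ring(12),197,*q),pl(ring(12),179.5,*q),box))
            return ((m-sat)**2).sum()
        o=minimize(c,[0,0],method="Nelder-Mead",options=dict(initial_simplex=[[0,0],[3,0],[0,3]],xatol=.1,fatol=.01));best.append((o.fun,a,o.x))
    best.sort(key=lambda b:b[0]);print(n,[(round(b[0],2),round(b[1],2),b[2].round(1)) for b in best[:5]])
s=r.sense();print(s["joint_positions"],s["ee_pos"],s["tool_rot"])
E
```

```text
top [(np.float64(6.05), np.float64(0.16), array([1. , 0.7])), (np.float64(6.33), np.float64(0.2), array([1. , 0.8])), (np.float64(6.77), np.float64(0.12), array([1.1, 0.8])), (np.float64(7.2), np.float64(0.24), array([1.1, 0.9])), (np.float64(7.57), np.float64(0.08), array([1. , 0.7]))]
scene [(np.float64(5.49), np.float64(0.16), array([ 2.6, -2.2])), (np.float64(5.53), np.float64(0.12), array([ 2.5, -2.1])), (np.float64(5.76), np.float64(0.2), array([ 2.3, -1.8])), (np.float64(5.86), np.float64(0.08), array([ 2.3, -2.3])), (np.float64(5.98), np.float64(0.04), array([ 2.5, -2.1]))]
[-0.66746646  0.30180283  0.71261254  1.55117098 -0.20012349  1.36301142
 -0.2087754 ] [567.6935947   27.2624582  235.01039674] [ 3.14146758e+00 -2.14893739e-04  1.29788613e+00]
```

Both views give the jam nut at +0.16 rad from the press axes. Go over the stem, twist to match and descend with the fingers open.

```bash
python3 -m jog '[-0.1,0,0,0,-0.145,0,0,0,-0.145,0,0,0,-0.135,0.002,0,0,0,0,0,-0.311,0,0,0,0,0,0,0,0]' -0.5
python3 -c "
from cell import r;s=r.sense();print(s['joint_positions'],s['ft_torque'])"
```

```text
t: 12.72
ee_pos: [532.5, -99.3, 234.6]
tool_rot: [-3.141, 0.0, 1.457]
wrist_force: [-0.3, 0.4, 0.6]
gripper_width: 64.4
finger_force: 0.0
[-0.50211429  0.23912882  0.75421112  1.62251927 -0.16693431  1.34714539
  0.16186532] [-0.01096589 -0.03649168 -0.09822473]
```

```bash
python3 -m jog '[0,0,0.1,0,0,0,0.1,0,0,0,0.045,0,0,0,0.02,0,0,0,0,0,0,0,0,0]'
python3 -m jog '[0,0,0,0,0,0,0,0,0,0,0,0,0,0,0,0,0,0,0,0]' 1 40
python3 -c "
from cell import r;s=r.sense();print(s['joint_positions'],s['ft_torque'],s['wrist_force'])"
```

```text
t: 13.48
ee_pos: [533.3, -99.4, 169.6]
tool_rot: [3.14, -0.0, 1.46]
wrist_force: [-0.1, -0.4, -0.3]
gripper_width: 64.4
finger_force: 0.0
t: 14.1
ee_pos: [532.8, -99.4, 169.4]
tool_rot: [3.141, -0.0, 1.46]
wrist_force: [-2.7, 0.6, 4.6]
gripper_width: 34.8
finger_force: 40.0
[-0.48314412  0.29175898  0.73919203  1.71844524 -0.20892506  1.21197231
  0.19852393] [ 0.17828113  0.69637884 -0.09068304] [-2.70456003  0.63193419  4.6376423 ]
```

```bash
cat > t.py <<'E'
from cell import r
import numpy as np
s=r.sense();print("TQ",s['ft_torque'].round(3),"F",s['wrist_force'].round(1),"yaw",round(s['tool_rot'][2],4),"q7",round(s['joint_positions'][6],2))
E
python3 -m jog '[0,0,0,0,0,0,0,0]' 1 100; python3 t.py
python3 -m jog '[0,0,0,0.1,0,0,0,0.1,0,0,0,0.1,0,0,0,0]'|head -2; python3 t.py
python3 -m jog '[0,0,0,0.1,0,0,0,0.1,0,0,0,0]'|head -2; python3 t.py
```

```text
t: 14.35
ee_pos: [532.8, -99.4, 169.8]
tool_rot: [3.141, -0.001, 1.46]
wrist_force: [-4.6, 1.4, 8.5]
gripper_width: 32.7
finger_force: 99.0
TQ [ 0.183  0.931 -0.004] F [-4.6  1.4  8.5] yaw 1.4603 q7 0.2
t: 14.85
ee_pos: [532.8, -99.4, 169.7]
TQ [ 0.182  0.925 -0.115] F [-4.7  0.7  7.8] yaw 1.3026 q7 0.05
t: 15.22
ee_pos: [532.7, -99.4, 169.7]
TQ [ 0.168  0.938 -0.063] F [-3.7  0.9  7.6] yaw 1.1978 q7 -0.05
```

```bash
for i in 1 ; do :; done
python3 -m jog '[0,0,0,0.1,0,0,0,0.1,0,0,0,0]'|head -1; python3 t.py
python3 -m jog '[0,0,0,0.1,0,0,0,0.1,0,0,0,0]'|head -1; python3 t.py
python3 -m jog '[0,0,0,0.1,0,0,0,0]'|head -1; python3 t.py
```

```text
t: 15.6
TQ [ 0.197  0.921 -0.094] F [-4.7  0.8  7.6] yaw 1.0932 q7 -0.15
t: 15.98
TQ [ 0.253  0.907 -0.117] F [-4.9  0.2  7.6] yaw 0.9885 q7 -0.24
t: 16.23
TQ [ 0.228  0.985 -0.115] F [-4.   0.6  7.1] yaw 0.9361 q7 -0.29
```

```bash

python3 -m jog '[0,0,0,0.1,0,0,0,0]'|head -1; python3 t.py
python3 -m jog '[0,0,0,0.1,0,0,0,0]'|head -1; python3 t.py
python3 -m jog '[0,0,0,0.1,0,0,0,0]'|head -1; python3 t.py
```

```text
t: 16.48
TQ [ 0.243  0.926 -0.115] F [-4.   0.9  6.4] yaw 0.8839 q7 -0.34
t: 16.73
TQ [ 0.206  0.903 -0.076] F [-3.7  0.6  6.5] yaw 0.8314 q7 -0.39
t: 16.98
TQ [ 0.261  0.913 -0.089] F [-4.8  1.2  6.3] yaw 0.7791 q7 -0.44
```

```bash

python3 -m jog '[0,0,0,0.1,0,0,0,0]'|head -1; python3 t.py
python3 -m jog '[0,0,0,0.1,0,0,0,0]'|head -1; python3 t.py
```

```text
t: 17.23
TQ [ 0.244  0.943 -0.021] F [-4.2  0.4  7.1] yaw 0.7268 q7 -0.49
t: 17.48
TQ [ 0.21   0.941 -0.083] F [-3.8  1.1  6.5] yaw 0.6744 q7 -0.54
```

```bash

python3 -m jog '[0,0,0,0.08,0,0,0,0]'|head -1; python3 t.py
python3 -m jog '[0,0,0,0.08,0,0,0,0]'|head -1; python3 t.py
python3 -m jog '[0,0,0,0.08,0,0,0,0]'|head -1; python3 t.py
```

```text
t: 17.73
TQ [0.221 0.95  0.12 ] F [-3.9 -0.3  6.8] yaw 0.633 q7 -0.57
t: 17.98
TQ [0.206 0.969 0.148] F [-4.5  0.6  7.4] yaw 0.5912 q7 -0.61
t: 18.23
TQ [0.167 0.933 0.313] F [-3.8  0.1  6.6] yaw 0.5495 q7 -0.65
```

```bash

python3 -m jog '[0,0,0,0.08,0,0,0,0]'|head -1; python3 t.py
python3 -m jog '[0,0,0,0.08,0,0,0,0]'|head -1; python3 t.py
```

```text
t: 18.48
TQ [0.166 1.009 0.523] F [-5.4  0.7  5.7] yaw 0.5079 q7 -0.69
t: 18.73
TQ [0.148 1.017 0.678] F [-4.7  0.6  6.2] yaw 0.4664 q7 -0.73
```

```bash

python3 -m jog '[0,0,0,0.08,0,0,0,0]'|head -1; python3 t.py
python3 -m jog '[0,0,0,0,0,0,0,0]'|head -1; python3 t.py
python3 - <<'E'
from cell import r
import cv2
for n in("top","scene","wrist"):cv2.imwrite(f"pics/{n}7.png",r.get_image(n)[:,:,::-1])
E
python3 t.py
```

```text
t: 18.98
TQ [0.095 1.015 0.851] F [-4.1  0.8  7.2] yaw 0.4248 q7 -0.77
t: 19.23
TQ [0.045 1.021 0.843] F [-4.4  0.9  7.7] yaw 0.4254 q7 -0.77
TQ [0.135 1.105 0.826] F [-4.2  1.4  7.4] yaw 0.4253 q7 -0.77
```

```bash

python3 -m jog '[0,0,0,0.06,0,0,0,0,0,0,0,0,0,0,0,0]'|head -1; python3 t.py
python3 - <<'E'
import cv2,numpy as np
f=lambda i,k:cv2.resize(i,None,fx=k,fy=k,interpolation=cv2.INTER_CUBIC)
a=f(cv2.imread("pics/scene7.png")[150:212,200:300],6)[:,:];b=f(cv2.imread("pics/top7.png")[170:206,225:325],6)
cv2.imwrite("pics/c7.png",np.vstack([b,a]))
E
```

```text
t: 19.88
TQ [0.112 1.059 0.983] F [-5.6  0.7  5.9] yaw 0.3942 q7 -0.79
```

View pics/c7.png

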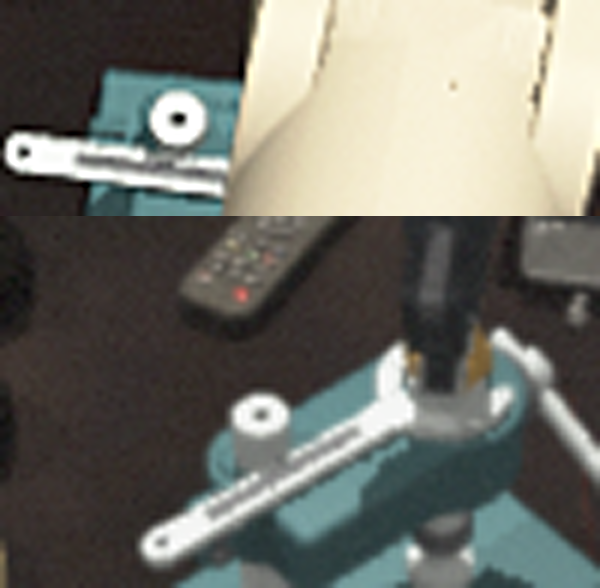

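Spanner handle is hard against the pillar and the torque is about 1.05 Nm over baseline. Release, rise, and measure where the handle lies.

```bash
python3 -m jog '[0,0,0,0,0,0,0,0,0,0,0,0]' -0.5; python3 -m jog '[0,0,-0.03,0,0,0,-0.12,0,0,0,-0.11,0,0,0,0,0,0,0,0,0]'
python3 - <<'E'
from cell import r
from rel import *
p=r.camera_params("top");im=r.get_image("top")[:,:,::-1];cv2.imwrite("pics/top8.png",im)
S,_=press(0)
g=im.min(2).astype(float)
# handle fit in visible left part
for x0 in([532,-98,-.295],[532,-98,-.26]):
    J=fit(im,p,O,x0,158,(222,182,262,206),ig=[(254.7,190,7.5)],lo=110,hi=200);print(J)
a=J[0][2];d=np.array([-np.sin(a),np.cos(a)])
print("hole",at(p,228.7,195.3,158),"off stem",J[0][:2]-S[0],"grip cam",J[0][:2]+132*d, r.sense()["joint_positions"])
E
```

```text
t: 20.25
ee_pos: [532.9, -99.4, 168.8]
tool_rot: [3.141, 0.0, 0.392]
wrist_force: [0.5, -0.3, 0.7]
gripper_width: 63.6
finger_force: 0.0
t: 20.88
ee_pos: [532.7, -99.2, 233.5]
tool_rot: [-3.141, 0.0, 0.393]
wrist_force: [-0.7, 0.1, -0.7]
gripper_width: 64.0
finger_force: 0.0
(array([ 5.31972722e+02, -1.02136598e+02, -2.83219067e-01]), np.float64(19.275522648518788))
(array([ 5.35853424e+02, -1.02071376e+02, -2.56612466e-01]), np.float64(20.461118974085394))
hole [578.15643722  54.59877896 158.        ] off stem [ 4.27431479 -3.55733362] grip cam [569.35573707  25.6063237 ] [-0.66223081  0.28585719  0.97072481  1.63021803 -0.2404383   1.35427159
 -0.83621967]
```

```bash
python3 -m jog '[0,0,0,-0.337,0,0,0,-0.337,0,0,0,-0.337,0,0,0,-0.337,0,0,0,-0.337,0.13,-0.001,0,0,0.13,-0.001,0,0,0.13,-0.001,0,0,0.135,-0.001,0,0,0,0,0,0,0,0,0,0]' 0.2
python3 - <<'E'
from cell import r
from h import *
s=r.sense();p=r.camera_params("wrist");im=r.get_image("wrist")[:,:,::-1];cv2.imwrite("pics/w9.png",im)
tx=np.array([np.cos(s["tool_rot"][2]),np.sin(s["tool_rot"][2])])
# handle beyond grip: sample rows, find bright handle edges
C=[]
for d in range(8,34,2):
    P=np.r_[s["ee_pos"][:2]+d*tx,158];u,v=proj(p,P)[0];v=int(round(v))
    row=im[v].min(1).astype(int);xs=np.where(row[max(0,int(u)-25):int(u)+25]>150)[0]+int(u)-25
    if len(xs):
        a,b=at(p,xs.min()-.5,v,158)[:2],at(p,xs.max()+.5,v,158)[:2];m=(a+b)/2-s["ee_pos"][:2];C.append((d,np.hypot(*(b-a)).round(1),(m@[tx[1],-tx[0]]).round(2)))
print(s["ee_pos"],s["tool_rot"][2],C)
E
```

```text
t: 22.3
ee_pos: [569.7, 25.8, 233.0]
tool_rot: [-3.14, 0.001, 1.274]
wrist_force: [-0.9, -0.5, 0.4]
gripper_width: 34.4
finger_force: 0.0
[569.67738223  25.79955579 233.02500637] 1.2742828749062156 [(8, np.float64(16.3), np.float64(0.15)), (10, np.float64(16.3), np.float64(0.15)), (12, np.float64(16.3), np.float64(0.15)), (14, np.float64(16.2), np.float64(0.15)), (16, np.float64(15.4), np.float64(0.54)), (18, np.float64(15.4), np.float64(0.54)), (20, np.float64(16.1), np.float64(0.92)), (22, np.float64(16.1), np.float64(0.92)), (24, np.float64(16.0), np.float64(0.92)), (26, np.float64(16.0), np.float64(0.92)), (28, np.float64(16.7), np.float64(1.3)), (30, np.float64(16.6), np.float64(1.29)), (32, np.float64(15.9), np.float64(0.91))]
```

Handle is centred to within 0.2 mm at the grip point. Descend and grip.

```bash
python3 -m jog '[0,0,0.1,0.05,0,0,0.12,0,0,0,0.08,0,0,0,0.02,0,0,0,0,0]'; python3 t.py
python3 -m jog '[0,0,0,0,0,0,0,0,0,0,0,0,0,0,0,0,0,0,0,0]' 1 60; python3 t.py
```

```text
t: 22.98
ee_pos: [570.2, 25.7, 154.2]
tool_rot: [3.141, 0.0, 1.247]
wrist_force: [0.4, 0.3, 0.2]
gripper_width: 34.6
finger_force: 0.0
TQ [-0.003 -0.003 -0.001] F [0.4 0.3 0.2] yaw 1.2474 q7 -0.2
t: 23.6
ee_pos: [570.9, 26.2, 155.0]
tool_rot: [3.14, -0.001, 1.249]
wrist_force: [-1.9, -1.2, 6.6]
gripper_width: 13.1
finger_force: 58.8
TQ [-0.273  0.283  0.169] F [-1.9 -1.2  6.6] yaw 1.2485 q7 -0.2
```

```bash
python3 -m jog '[0.01,-0.001,0,0,0.014,0,0,0,0.016,0,0,0,0.016,0,0,0,0,0,0,0]'; python3 t.py
```

```text
t: 24.22
ee_pos: [574.4, 37.9, 154.3]
tool_rot: [3.141, 0.002, 1.247]
wrist_force: [-1.5, -4.3, 3.3]
gripper_width: 13.2
finger_force: 58.6
TQ [-1.022  0.375  0.118] F [-1.5 -4.3  3.3] yaw 1.2467 q7 -0.22
```

```bash
python3 -m jog '[0.016,0,0,0,0.016,0,0,0,0.016,0,0,0,0,0,0,0]'; python3 t.py
python3 -m jog '[0.016,0,0,0,0.016,0,0,0,0.016,0,0,0,0.012,0,0,0,0,0,0,0]'; python3 t.py
```

```text
t: 24.72
ee_pos: [578.6, 52.8, 153.9]
tool_rot: [3.141, -0.001, 1.25]
wrist_force: [1.1, 0.2, 2.6]
gripper_width: 12.6
finger_force: 58.6
TQ [ 0.099 -0.11   0.047] F [1.1 0.2 2.6] yaw 1.2502 q7 -0.24
t: 25.35
ee_pos: [583.0, 66.3, 153.7]
tool_rot: [-3.141, -0.0, 1.249]
wrist_force: [0.4, 0.8, 2.3]
gripper_width: 12.7
finger_force: 58.5
TQ [ 0.164  0.018 -0.043] F [0.4 0.8 2.3] yaw 1.2494 q7 -0.26
```

```bash
python3 -m jog '[0.006,-0.008,0,0,0.01,-0.002,0,0,0.008,0,0,0,0,0,0,0]'; python3 - <<'E'
from cell import r
import cv2
cv2.imwrite("pics/top10.png",r.get_image("top")[:,:,::-1])
E
python3 rel.py 10 159|tail -2
```

```text
t: 25.85
ee_pos: [582.4, 72.4, 153.7]
tool_rot: [-3.141, -0.0, 1.249]
wrist_force: [0.2, -0.1, 1.4]
gripper_width: 12.8
finger_force: 58.5
TCP jaw [540.96419504 -51.9203363 ] -0.3218367643861566 seen (array([ 5.41834505e+02, -5.15654277e+01, -3.04574213e-01]), np.float64(22.982367908455746))
jaw in press frame [-2.64260454 47.98293665] rel yaw -0.034495319496170684 pil [23.5582956  90.22325976]
```

Jaw is clear of the nut at y = 48 mm. Lift, swing back and carry it to the free spot where it came from.

```bash
python3 -m jog '[0,0,-0.04,0,0,0,-0.1,0,0,0,-0.12,0,0,0,-0.1,0,0,0,0,0]' 1 80
python3 -m jog '[0,0,0,-0.3,0,0,0,-0.354,0,0,0,-0.354,0,0,0,-0.354,0,0,0,-0.354,0,0,0,-0.354,0,0,0,-0.354,0,0,0,-0.354,0,0,0,-0.352,0,0,0,0]'
python3 -m jog '[0.08,0.1,0,0,0.1,0.12,0,0,0.105,0.125,0,0,0.105,0.125,0,0,0.1,0.12,0,0,0,0,0,0]'
python3 - <<'E'
from cell import r
import cv2
s=r.sense();print(s["tool_rot"],s["ee_pos"])
E
```

```text
t: 26.52
ee_pos: [583.5, 71.9, 246.1]
tool_rot: [3.138, -0.002, 1.248]
wrist_force: [0.2, 0.0, -1.6]
gripper_width: 11.7
finger_force: 78.3
t: 27.78
ee_pos: [581.8, 71.9, 242.6]
tool_rot: [-3.141, -0.002, 2.886]
wrist_force: [0.0, -0.7, -0.9]
gripper_width: 11.4
finger_force: 78.3
t: 28.52
ee_pos: [498.5, 249.7, 242.8]
tool_rot: [3.141, -0.002, 2.89]
wrist_force: [-0.3, -0.1, -2.3]
gripper_width: 11.7
finger_force: 78.3
[ 3.14134845e+00 -2.36808846e-03  2.88967158e+00] [498.51556397 249.66508897 242.84558803]
```

```bash
python3 -m jog '[0,0,0.15,0,0,0,0.2,0,0,0,0.2,0,0,0,0.2,0,0,0,0.13,0,0,0,0.06,0,0,0,0.004,0,0,0,0,0]'; python3 t.py
python3 -m jog '[0,0,0.004,0,0,0,0.004,0,0,0,0,0]'; python3 t.py
```

```text
t: 29.52
ee_pos: [502.0, 245.8, 9.1]
tool_rot: [3.14, 0.001, 2.886]
wrist_force: [0.3, 0.8, -1.0]
gripper_width: 11.9
finger_force: 78.4
TQ [ 0.013  0.173 -0.066] F [ 0.3  0.8 -1. ] yaw 2.8864 q7 0.95
t: 29.9
ee_pos: [501.1, 245.7, 6.1]
tool_rot: [3.141, 0.0, 2.888]
wrist_force: [0.5, -0.1, -0.9]
gripper_width: 11.6
finger_force: 78.6
TQ [-0.004 -0.021  0.028] F [ 0.5 -0.1 -0.9] yaw 2.8875 q7 0.95
```

```bash
python3 -m jog '[0,0,0.005,0,0,0,0.004,0,0,0,0,0]'; python3 t.py
python3 -m jog '[0,0,0,0,0,0,0,0,0,0,0,0,0,0,0,0]' -0.3
python3 -m jog '[0,0,-0.03,0,0,0,-0.12,0,0,0,-0.2,0,0,0,-0.2,0,0,0,-0.15,0,0,0,0,0,0,0,0,0]'
python3 - <<'E'
from cell import r
from h import *
f=lambda i,k:cv2.resize(i,None,fx=k,fy=k,interpolation=cv2.INTER_CUBIC)
S=r.get_image("scene")[:,:,::-1];T=r.get_image("top")[:,:,::-1]
cv2.imwrite("pics/scene11.png",S);cv2.imwrite("pics/top11.png",T)
cv2.imwrite("pics/c11.png",np.vstack([f(S[150:200,230:330],6),f(T[160:260,150:310],3.75)]))
E
```

```text
t: 30.28
ee_pos: [501.2, 245.8, 5.3]
tool_rot: [3.141, 0.0, 2.887]
wrist_force: [-7.0, -3.0, 17.9]
gripper_width: 12.0
finger_force: 81.8
TQ [-0.652  1.588  0.   ] F [-7.  -3.  17.9] yaw 2.8873 q7 0.95
t: 30.78
ee_pos: [500.8, 245.5, 3.3]
tool_rot: [-3.141, -0.0, 2.887]
wrist_force: [0.2, -0.2, -0.1]
gripper_width: 55.7
finger_force: 0.0
t: 31.65
ee_pos: [500.6, 245.4, 178.2]
tool_rot: [-3.141, -0.0, 2.888]
wrist_force: [0.7, 1.5, 0.3]
gripper_width: 55.7
finger_force: 0.0
```

View pics/c11.png

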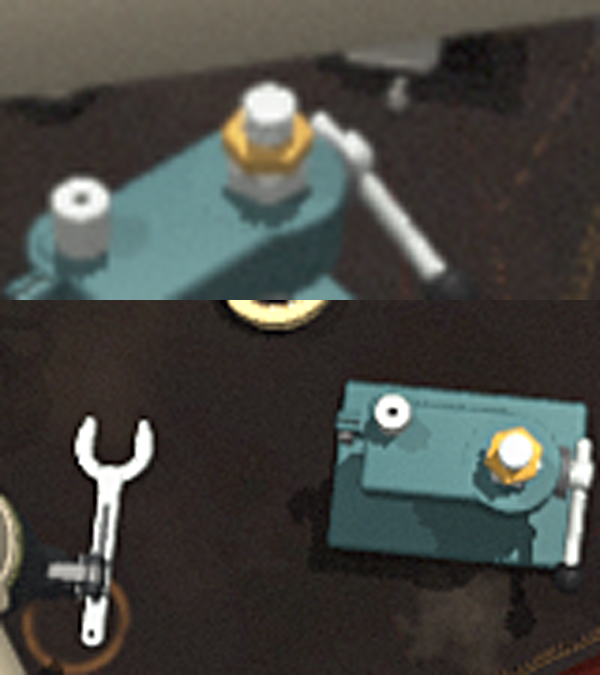

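The spanner lies flat on the desk where it started (jaw at (115,440) in the lower crop). The press is bare with both nuts seated together, and the gripper is clear. Handing in.

```bash
python3 -c "
from cell import r;print(r.sign_off())"
```

```text
the job is handed in; nothing more can be done
None
```

The jam nut is nipped up to about 1 Nm against the stop nut, the spanner is off and flat on the desk where it started, and the job is handed in at about 32 s; the hand-in returned no verdict.

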